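Seal a handle blank at the spray stand

ROBOT

A 6-joint arm with a two-finger parallel gripper is mounted at the origin on the work surface. World frame = base frame: x ahead of the robot, y to its left, z up, the work surface at z = 0. Lengths are in m, angles in rad, forces in N, time in s.
With the tool pointing down it reaches from about 0.325 to 0.925 m from the base axis. Payload 3.1 kg.
Tool frame: the origin (TCP) lies between the finger pads; the fingertips stand 17 mm ahead of it and the grasp point (between the pads) lies 2 mm behind it; z points along the fingers, y is the line along which they close (so a half turn about z gives the same grasp; the last joint's range is limited). The gripper opens to 85 mm and grips with 20 to 120 N. Pads are 22 mm wide; open, the fingers measure 114 mm over their backs; the gripper's body (76 mm by 85 mm) begins 54 mm behind the grasp point. The pads swing forward as they close: fully open they stand 13 mm farther back than shut.
Start: joints at [1.209, 0.217, 1.613, -0, 1.311, -0.112], TCP at [0.154, 0.606, 0.248] pointing down, gripper open.
Joint ranges: [-2.75, 2.75], [-0.78, 2.1], [0.31, 2.55], [-1.13, 4.27], [0.13, 2.63], [-2.58, 2.58]. Speed limits (rad/s): [2.79, 2.79, 3.14, 3.14, 3.14, 3.14].

INTERFACE

Orientations are given as a unit quaternion [x, y, z, w].
In Python, from plant import observe, capture, finish_job gives the robot as it stands.
- The arm moves only by the shell command python3 -m handwheel 'ROWS'. ROWS is JSON, a list of rows, each a list of 7 numbers: the turn, a rotation vector about the tool's x, y, z in degrees, then the shift along the tool's x, y, z in mm, then the closure, from 0 (fully open) to 1 (shut). A call has 1 to 8 rows; each row shifts and turns the commanded pose from where the row before left it, along the tool's axes as they then stand; what a row does not reach is not made up. A row lasts 1/10 s, in which the tool goes at most 50 mm and 8.59 degrees, less where a joint would pass 70% of its speed; a pose out of reach is approached as far as the arm can. A call is refused whole if a number of a shift passes 50 or a number of a turn 8.59, either way. A call with a gripper value outside its range is refused whole. The fingers move at their own pace and stop on an object; the grip force is fixed at half the most. Time passes only in rows, so rows that do not move let the fingers close. It gives the time, the measured TCP pose, the force, the opening and the grip force at its end, in the units of the state.
- observe(): the state, without advancing time (a new reading comes with each control period).
- capture(name): name is "side" or "top" or "wrist"; returns a dict with "pixels" (400x640x3 uint8, red, green, blue), "mtx" (3x3 intrinsics, pixels), "k1" (the pictures are not rectified: a ray, as slopes to the right and down, at radius r is drawn at 1 + k1 r^2 times it, then the intrinsics apply), "extrinsics" (4x4, takes a point from world to camera coordinates). Camera axes: x right, y up, looking along -z (the intrinsics and any distortion apply to the point x, -y, -z); pixel columns grow to the right and rows downward; lengths in m; the calibration is good to about 2 mm. A picture is of the moment at which its call begins. There is no depth.
- finish_job(): hands the job in; it is judged then, once.
The state is a dict: "time": time; "qpos": joint angles; "qd": joint speeds; "tau": joint torques, N m; "eef_pos": TCP position; "ee_rot": TCP orientation; "ft_force": force on the tool from outside, world axes, zero at the start; "moment": the same for the moment, N m; "width": finger opening in m; "finger_force": force on a finger pad.
Only numpy, scipy, OpenCV 4.12 (cv2) and the standard library are available. Lean on these libraries where they do the work, as an engineer would, in place of code of your own. Each camera call takes 0.05 s, during which the arm holds its last target. There are 200 camera calls.

TASK

Give the waisted handle blank a coat of sealer: lay it lengthwise between the end stops of the spray rest, let go of it, and turn the canister's nozzle so that its spout points at the middle of the blank. Only then press the nozzle cap right down and let it spring back up. Afterwards lay the blank lengthwise on the middle of the slatted drying rack, setting it down rather than dropping it, and leave everything else on the bench where it is.

Things in the scene. Friction and masses are not known exactly. Their poses are not given: they have to be found in the camera images.
- blank: Handle blank, bare light wood, 160 mm long, 32 mm thick, lying flat, about 0.13 kg. Waisted: its middle 40 mm is 28 mm wide between two scooped sides, its ends 50 mm. Symmetrical: either way round will do. Origin at the centre of its underside; x along its length, y across the waist, z up. Starts on the table at the far left or far right.
- straight: The other blank, not to be used: same wood, 160 x 50 x 32 mm, straight-sided, no waist. Loose, starts on the other side of the bench from the waisted blank. Origin at the centre of its underside, x along its length.
- rest: Spray rest, fixed, left or right of the canister: plywood board 220 x 90 x 12 mm, two dark cross-runners on it 10 mm high at x = +/-50 mm (the blank lies on them), a dark end stop at each end, tops 38 mm above the table, 184 mm apart inside (12 mm to spare at each end of the blank). Long sides open. Origin at the centre of its underside; x along its length, stop to stop.
- rest_mid (a point): Middle of the spray rest at the top of its runners, 22 mm above the table: where the blank's origin belongs. Same axes as the rest.
- rack: Drying rack, fixed to the table on the other side of the canister: light wood, 220 x 100 mm, 30 mm high, six slats 100 mm long across its width, no end stops. Origin at the centre of its underside; x along its length (across the slats). The blank goes along x.
- rack_mid (a point): Middle of the rack at the top of its slats, 30 mm above the table: where the blank's origin belongs. Same axes as the rack.
- can: Sealer canister, aluminium, 72 mm diameter, fixed on a plywood block 100 x 100 x 20 mm, shoulder up to 150 mm above the table; nozzle cap on its top. Origin at the centre of the block's underside, on the canister's axis.
- nozzle_top (a point): Centre of the top face of the white nozzle cap, on the canister's axis, 198 mm above the table when up. The cap is a block 44 x 30 x 28 mm (long, wide, tall), underside 170 mm above the table, 30 mm above the canister's sloping shoulder, with a spout 12 mm thick reaching 52 mm from the axis. Its axes turn with it: the spout points along its -x, the 30 mm width is along y.
- swivel (a joint): Turn of the nozzle cap and spout about the canister's vertical axis, rad, positive anticlockwise from above; at 0 the spout points along the canister's -x (to the robot); range -1.9 to 1.9. It stays where it is left (friction about 0.04 N m).
- nozzle (a joint): How far the nozzle cap is pressed down, m: 0 up, 0.010 right down (hard stop). A spring pushes it up: 3 N to start, 8 N at the bottom.
- glue: Glue bottle, white, 54 mm diameter, 150 mm tall, loose; leave it. Origin at the centre of its foot.
- jar: Amber jar, 70 mm diameter, 90 mm tall, loose; leave it. Origin at the centre of its foot.
- screwdriver: Screwdriver, 150 mm long, lying on the table in front of the canister, loose; leave it. Origin at about its middle.
- hammer: Hammer lying on the table, loose; leave it. Origin at about its middle.
- brush: Brush lying on the table, loose; leave it. Origin at about its middle.
- tape: Roll of paper tape, 90 mm across, 22 mm high, lying behind the canister, loose; leave it. Origin at the centre of its underside.
Mind the look-alikes: they are no part of the job. What is shaped like the blank but black or yellow is not meant.

How it is judged:
On the way, in this order (a step that is already met when the one before it is completed fails the run):
1. the waisted blank lies lengthwise on the spray rest, let go, and the spout points at the middle of the blank (within 30 mm to either side) (horizontal distance between blank and rest_mid below 0.03 m and z of blank in the frame of rest_mid between -0.004 and 0.005 m and angle between the x axis of blank and the x axis of rest, either way round below 0.25 rad and angle between blank's own z axis and vertical below 0.1 rad and contact force between the fingers and blank below 0.1 N and linear speed of blank below 0.02 m/s and y of blank in the frame of nozzle_top between -0.03 and 0.03 m and x of blank in the frame of nozzle_top below -0.05 m), for 0.2 s.
2. the nozzle cap is pressed right down (more than 7 of its 10 mm) while the spout points at the blank on the rest (value of joint nozzle above 0.007 m and horizontal distance between blank and rest_mid below 0.03 m and z of blank in the frame of rest_mid between -0.004 and 0.005 m and angle between the x axis of blank and the x axis of rest, either way round below 0.25 rad and angle between blank's own z axis and vertical below 0.1 rad and y of blank in the frame of nozzle_top between -0.04 and 0.04 m and x of blank in the frame of nozzle_top below -0.05 m), for 0.05 s.
3. the cap is back up (within 2 mm) (value of joint nozzle below 0.002 m), for 0.1 s.
At the end, for the whole second after the job is handed in: The waisted blank lies flat on the drying rack's slats, its middle within 40 mm of the rack's middle and along the rack within 0.3 rad, let go and still; the cap is up (within 2 mm). Before, it lay on the spray rest within 30 mm of its middle and 0.25 rad of its length (horizontal distance between blank and rack_mid below 0.04 m and z of blank in the frame of rack_mid between -0.004 and 0.005 m and angle between the x axis of blank and the x axis of rack, either way round below 0.3 rad and angle between blank's own z axis and vertical below 0.1 rad and contact force between the fingers and blank below 0.1 N and linear speed of blank below 0.02 m/s and value of joint nozzle below 0.002 m); the robot touches nothing.
It fails at once if the nozzle cap is pressed more than 5 mm while the blank is not on the spray rest or the spout points more than 50 mm past its middle (value of joint nozzle above 0.005 m and not (horizontal distance between blank and rest_mid below 0.04 m and z of blank in the frame of rest_mid between -0.004 and 0.005 m and angle between the x axis of blank and the x axis of rest, either way round below 0.35 rad and angle between blank's own z axis and vertical below 0.1 rad and y of blank in the frame of nozzle_top between -0.05 and 0.05 m and x of blank in the frame of nozzle_top below -0.05 m)).
It fails at once if the blank is let go in the air (its underside more than 80 mm above the table) (contact force between the fingers and blank below 0.01 N and height (world z) of blank above 0.08 m).
It fails at once if another loose thing on the bench (straight blank, glue, jar, screwdriver, hammer, brush, tape) is moved more than 30 mm (distance of any of straight, glue, jar, screwdriver, hammer, brush, tape from where it was at the start of the episode above 0.03 m).
It also fails if it takes over 72 s, if anything falls off the work surface, if the arm or the gripper's body presses on something with over 40 N, if the wrist force passes 120 N, or if a joint passes its speed limit or range.

## Working session

There is one attempt and no reset: what is moved stays moved. The work goes in short steps, Python scripts to look and compute and a shell command to move; the robot and the scene stay as the last step left them, time stands still between calls to the robot, and variables do not carry over. Pictures are saved under pics/ and viewed, at most 10 in all, crops included, and the job is handed in when it is done.

```bash
mkdir -p pics; ls
cat > h.py <<'E'
import numpy as np, cv2
from plant import observe, capture
def snap(cam,name=None):
    c=capture(cam)
    if name: cv2.imwrite(f'pics/{name}.png',c['pixels'][:,:,::-1])
    return c
def ray(c,uv):
    K=np.array(c['mtx']);k=c['k1'];E=np.array(c['extrinsics'])
    d=cv2.undistortPoints(np.array([[uv]],float),K,np.array([k,0,0,0,0.]))[0,0]
    R=E[:3,:3];o=-R.T@E[:3,3]
    return o,R.T@np.array([d[0],-d[1],-1])
def onplane(c,uv,z):
    o,d=ray(c,uv);return o+d*(z-o[2])/d[2]
def proj(c,p):
    K=np.array(c['mtx']);E=np.array(c['extrinsics']);q=E[:3,:3]@np.array(p)+E[:3,3]
    x=np.array([q[0],-q[1]])/-q[2];x=x*(1+c['k1']*(x@x));return K[:2,:2]@x+K[:2,2]
E
python3 - <<'E'
from h import *
for n in('top','side'):
    c=snap(n,n+'0'); E=np.array(c['extrinsics']); print(n,-E[:3,:3].T@E[:3,3],c['k1'],np.round(c['mtx'],1).tolist())
print(observe())
E
```

```text
pics
top [0.29226323 0.03795295 1.46180705] -0.0334036394288153 [[403.1, 0.0, 322.7], [0.0, 403.1, 194.4], [0.0, 0.0, 1.0]]
side [ 0.12947262 -0.61559144  0.76710026] 0.012308266067151219 [[393.6, 0.0, 321.9], [0.0, 393.6, 197.6], [0.0, 0.0, 1.0]]
{'time': 0.1, 'qpos': array([ 1.20881285e+00,  2.17706656e-01,  1.61477952e+00,  1.97550572e-05,
        1.31132248e+00, -1.12220748e-01]), 'qd': array([ 0.00035663, -0.00212424, -0.00481301, -0.00087316, -0.00223659,
        0.00127141]), 'tau': array([-1.65365847e-03, -3.98077726e+01, -3.04968596e+01, -2.98550540e-04,
        4.27743013e-03, -1.68190820e-05]), 'eef_pos': array([0.15421858, 0.60494793, 0.24707844]), 'ee_rot': array([ 1.24559472e-01,  9.92211525e-01, -1.07476385e-03, -2.69532702e-04]), 'ft_force': array([ 0.35572094, -0.63700005,  0.43029697]), 'moment': array([0.01850699, 0.0287576 , 0.00551183]), 'finger_force': 0.0, 'width': 0.08545923216318635}
```

View pics/top0.png

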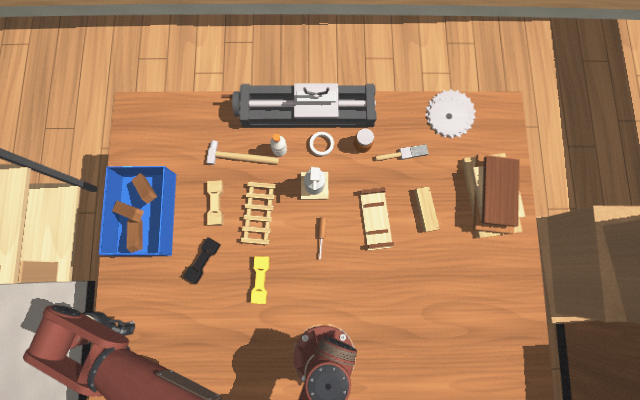

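View pics/side0.png

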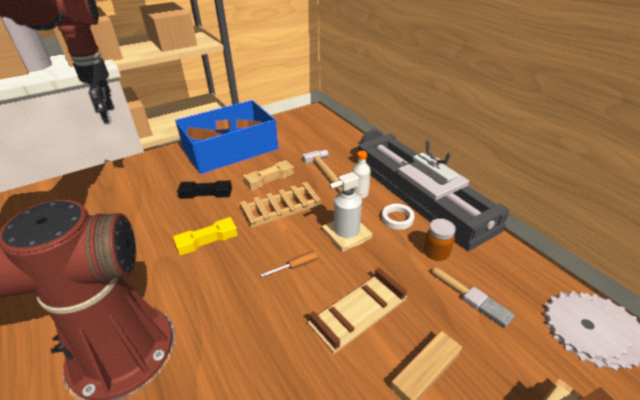

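Top view: +x is up and +y is left. It shows the waisted blank at about (214,202), rack (258,213), can and cap (315,182), rest (376,218), and straight blank (425,209). The side view agrees, and the spout points roughly at the robot. Next I'll enlarge the areas and try masks.

Run:
```python
from h import *
c=snap('top'); im=c['pixels'][:,:,::-1]
hsv=cv2.cvtColor(im,cv2.COLOR_BGR2HSV)
for n,(u,v) in dict(blank=(208,190),blankmid=(214,202),table=(230,225),straight=(425,205),rest=(376,215),rack=(248,210),stop=(372,192)).items(): print(n,hsv[v,u])
a=cv2.resize(im[150:260,180:290],None,fx=3.6,fy=3.6,interpolation=cv2.INTER_CUBIC)
b=cv2.resize(im[150:260,290:400],None,fx=3.6,fy=3.6,interpolation=cv2.INTER_CUBIC)
m=cv2.inRange(hsv,(12,50,150),(30,150,255))
for k,roi in dict(blank=(195,170,232,235),rack=(234,170,280,255),rest=(350,180,400,255)).items():
    x0,y0,x1,y1=roi; mm=np.zeros_like(m); mm[y0:y1,x0:x1]=m[y0:y1,x0:x1]
    cs=max(cv2.findContours(mm,0,2)[0],key=cv2.contourArea); print(k,cv2.contourArea(cs),cv2.minAreaRect(cs))
s=np.hstack([a,b]); ms=cv2.resize(m[150:260,180:400],None,fx=3.6,fy=3.6,interpolation=0)
cv2.imwrite('pics/z1.png',s); print(s.shape)
```

```text
blank [ 22  89 244]
blankmid [ 23  80 246]
table [ 12 143 214]
straight [ 20  97 239]
rest [ 25  55 246]
rack [ 22  87 244]
stop [ 11 126 103]
blank 2304.0 ((213.0, 202.0), (64.0, 36.0), 90.0)
rack 3669.5 ((256.5, 212.0), (84.0, 45.0), 90.0)
rest 3626.0 ((374.5, 217.0), (74.0, 49.0), 90.0)
(396, 792, 3)
```

View pics/z1.png

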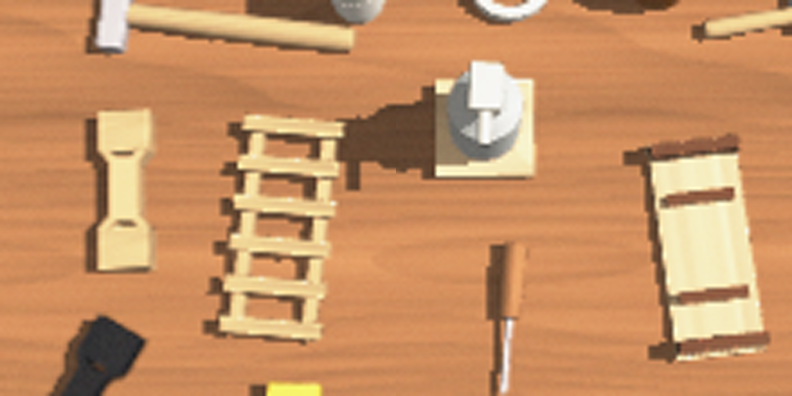

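Zoomed: the blank lies nearly along x, at crop (125,190), and the rack is tilted slightly. The rest, at crop (707,250), is tilted the other way, and the spout points toward the robot (swivel about 0). Next I'll turn these into positions.

```bash
cat > m.py <<'E'
from h import *
c=capture('top'); im=c['pixels'][:,:,::-1]; hsv=cv2.cvtColor(im,cv2.COLOR_BGR2HSV)
def hull(lo,hi,roi,z,biggest=True,f=4):
    x0,y0,x1,y1=roi
    big=cv2.resize(im[y0:y1,x0:x1],None,fx=f,fy=f,interpolation=cv2.INTER_CUBIC)
    m=cv2.inRange(cv2.cvtColor(big,cv2.COLOR_BGR2HSV),lo,hi)
    cs=sorted(cv2.findContours(m,0,2)[0],key=cv2.contourArea)[::-1]
    out=[]
    for k in cs[:1 if biggest else 6]:
        p=(k[:,0]+.5)/f-.5+[x0,y0]
        w=np.array([onplane(c,q,z)[:2] for q in p])
        r=cv2.minAreaRect((w*1000).astype(np.float32)); b=cv2.boxPoints(r)
        e=[b[1]-b[0],b[2]-b[1]]; L=max(e,key=np.linalg.norm); a=np.degrees(np.arctan2(L[1],L[0])); a=(a+90)%180-90
        out.append((np.round(r[0],1),np.round(sorted(r[1]),1),round(a,1)))
    return out
E
python3 - <<'E'
from m import *
W=((16,40,200),(35,118,255))
print('blank',hull(*W,(195,170,232,235),.032))
print('straight',hull(*W,(405,175,445,240),.032))
print('rack',hull(*W,(234,170,282,255),.03))
print('rest light',hull(*W,(350,180,400,255),.012,False))
print('rest dark @.038',hull((0,70,40),(16,170,140),(352,180,400,255),.038,False))
print('rest dark @.022',hull((0,70,40),(16,170,140),(352,180,400,255),.022,False))
print('block',hull(*W,(290,160,340,210),.02))
print('white',hull((0,0,225),(180,25,255),(295,155,335,210),.198,False))
E
```

```text
blank [(array([538.2, 385.9]), array([ 55. , 160.7]), np.float32(2.4))]
straight [(array([ 509.4, -380.9]), array([ 50.5, 161.6]), np.float32(10.1))]
rack [(array([471., 234.]), array([102.4, 159.5]), np.float32(-5.9))]
rest light [(array([ 478.6, -194.8]), array([ 91.9, 183.8]), np.float32(6.3)), (array([ 368.4, -186.9]), array([ 6.1, 51.9]), np.float32(-84.8)), (array([ 373.3, -228.2]), array([ 5.4, 27.2]), np.float32(89.3)), (array([ 374.4, -245.9]), array([1.2, 4.5]), np.float32(-64.7))]
rest dark @.038 [(array([ 469.3, -170.1]), array([115.9, 215.3]), np.float32(1.0)), (array([ 430.4, -205.6]), array([ 1.8, 31.3]), np.float32(89.4)), (array([ 518.6, -152.7]), array([7. , 8.4]), np.float32(62.5)), (array([ 527.7, -192.2]), array([ 1.8, 31.6]), np.float32(89.6)), (array([ 427.1, -176.1]), array([ 1.8, 22.3]), np.float32(89.4)), (array([ 519.7, -172.1]), array([ 2.7, 13.6]), np.float32(-85.7))]
rest dark @.022 [(array([ 471.3, -172.4]), array([117.2, 217.8]), np.float32(1.0)), (array([ 431.9, -208.4]), array([ 1.8, 31.6]), np.float32(89.4)), (array([ 521.2, -154.9]), array([7. , 8.5]), np.float32(62.5)), (array([ 530.3, -194.8]), array([ 1.8, 32. ]), np.float32(89.6)), (array([ 428.6, -178.5]), array([ 1.8, 22.6]), np.float32(89.4)), (array([ 522.3, -174.4]), array([ 2.7, 13.7]), np.float32(-85.7))]
block [(array([601.3,  27.5]), array([ 99.5, 100.4]), np.float32(0.0))]
white [(array([584.7,  16.9]), array([49.9, 72.9]), np.float32(-3.1))]
```

Run:
```python
from m import *
x0,y0,x1,y1=234,165,282,260;f=4
big=cv2.resize(im[y0:y1,x0:x1],None,fx=f,fy=f,interpolation=cv2.INTER_CUBIC)
m=cv2.inRange(cv2.cvtColor(big,cv2.COLOR_BGR2HSV),(16,40,200),(35,118,255))
m=cv2.morphologyEx(m,cv2.MORPH_OPEN,np.ones((5,5)))
v,u=np.nonzero(m); w=np.array([onplane(c,((a+.5)/f-.5+x0,(b+.5)/f-.5+y0),.03)[:2] for a,b in zip(u,v)])*1000
print('rack',cv2.minAreaRect(w.astype(np.float32)))
def pc(q,z): print(q,z,np.round(onplane(c,(180+q[0]/3.6-.5,150+q[1]/3.6-.5),z)*1000,1))
pc((487,85),.198); pc((485,143),.185) # cap, spout tip
for q in[(651,148),(740,142),(655,355),(768,340)]: pc(q,.038)
for q in [(97,113),(150,111),(97,270),(152,270)]: pc(q,.032)
for q in [(247,117),(344,124),(219,333),(321,336)]: pc(q,.03)
s=capture('side'); 
def show(p): 
    print(np.round(proj(s,p),1))
i=s['pixels'][:,:,::-1].copy()
def rect(cx,cy,a,L,W,z,col):
    R=np.array([[np.cos(a),-np.sin(a)],[np.sin(a),np.cos(a)]])
    for img,cam in((i,s),(t,c)):
        P=[proj(cam,[*(np.array([cx,cy])+R@[sx*L/2,sy*W/2]),z]) for sx,sy in((1,1),(1,-1),(-1,-1),(-1,1))]
        cv2.polylines(img,[(np.array(P)*16).astype(int)],True,col,1,cv2.LINE_AA,4)
t=im.copy()
rect(.538,.388,.0,.16,.05,.032,(255,0,0)); rect(.4786,-.1948,.11,.184,.09,.012,(255,0,0))
rect(.471,.234,-.10,.22,.10,.03,(255,0,0)); rect(.601,.0275,0,.1,.1,.02,(255,0,0)); rect(.601,.0275,0,.044,.03,.198,(255,0,0))
A=cv2.resize(t[155:255,195:405],(798,380),interpolation=cv2.INTER_CUBIC);B=i[150:350,230:470]
B=cv2.resize(i[150:360,220:480],(798,int(210*798/260)),interpolation=cv2.INTER_CUBIC)[:,:]
B=cv2.resize(B,None,fx=.9,fy=.9)[:580]
cv2.imwrite('pics/ovt.png',A);cv2.imwrite('pics/ovs.png',B)
```

```text
rack ((500.6893310546875, 230.56253051757812), (101.13307189941406, 219.4429473876953), 84.99623107910156)
(487, 85) 0.198 [601.6  27.4 198. ]
(485, 143) 0.185 [551.2  29.6 185. ]
(651, 148) 0.038 [ 574.9 -137.9   38. ]
(740, 142) 0.038 [ 580.4 -228.    38. ]
(655, 355) 0.038 [ 368.5 -135.9   38. ]
(768, 340) 0.038 [ 381.9 -247.7   38. ]
(97, 113) 0.032 [615.6 418.2  32. ]
(150, 111) 0.032 [617.4 365.1  32. ]
(97, 270) 0.032 [457.2 411.7  32. ]
(152, 270) 0.032 [456.8 357.6  32. ]
(247, 117) 0.03 [611.  267.9  30. ]
(344, 124) 0.03 [603.1 170.3  30. ]
(219, 333) 0.03 [394.6 290.5  30. ]
(321, 336) 0.03 [390.8 190.8  30. ]
```

View pics/ovt.png

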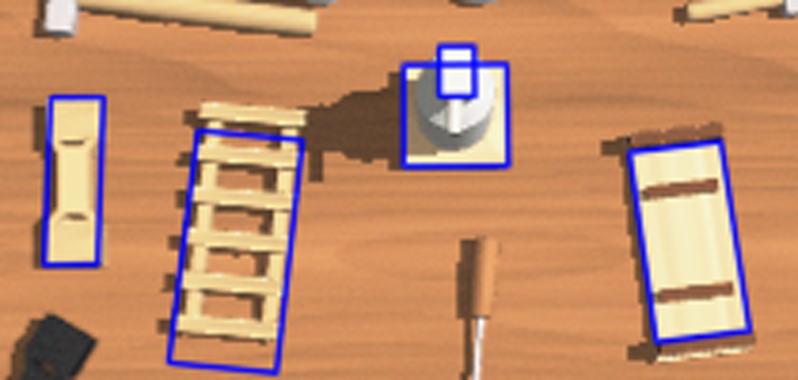

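View pics/ovs.png

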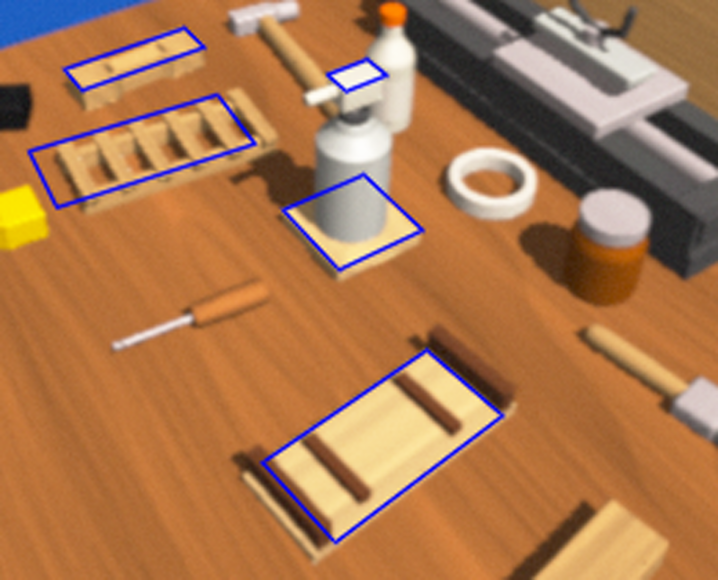

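The overlays match in both views: blank (0.538, 0.389), can (0.601, 0.0275) and rest (0.478, -0.195, 6.3°). The rack outline was drawn in the wrong place; the full mask puts it at (0.501, 0.231), about -5.3°. The J6 range means tool y has to point to world -y for the cap turn, so I'll start turning that way now.

```bash
cat > go.py <<'E'
import sys,numpy as np
from plant import observe
from scipy.spatial.transform import Rotation as R
x,y,z,phi=map(float,sys.argv[1:5]) # mm, deg (world direction of tool y)
o=observe(); r=R.from_quat(o['ee_rot']); M=r.as_matrix()
p=np.degrees(np.arctan2(M[1,1],M[0,1]))
d=M.T@(np.array([x,y,z])-o['eef_pos']*1000)
print('t',round(o['time'],2),'pos',np.round(o['eef_pos']*1000,1),'phi',round(p,1),'tilt',round(np.degrees(np.arccos(-M[2,2])),2),'q',np.round(np.degrees(o['qpos']),0)[[0,5]],'w',round(o['width']*1000,1),'F',np.round(o['ft_force'],1),o['finger_force'])
print('tool shift',np.round(d,1),'tool z turn',round((p-phi+180)%360-180,1),'rows',np.ceil(np.abs(d).max()/50))
E
python3 -m handwheel '[[0,0,8,0,0,0,0],[0,0,8,0,0,0,0],[0,0,8,0,0,0,0],[0,0,8,0,0,0,0],[0,0,8,0,0,0,0],[0,0,8,0,0,0,0],[0,0,8,0,0,0,0],[0,0,8,0,0,0,0]]'; python3 go.py 538 389 250 -88
```

```text
time: 1.1
eef_pos: [0.1544, 0.6055, 0.2482]
ee_rot: [0.634, 0.774, -0.0, 0.0]
ft_force: [-0.8, -0.0, -0.4]
width: 0.0856
finger_force: 0.0
t 1.1 pos [154.4 605.5 248.2] phi 11.4 tilt 0.01 q [69. 58.] w 85.6 F [-0.8 -0.  -0.4] 0.0
tool shift [-287.9  333.4   -1.8] tool z turn 99.4 rows 7.0
```

```bash
python3 -m handwheel '[[0,0,0,-32,37,0,0],[0,0,0,-32,37,0,0],[0,0,0,-32,37,0,0],[0,0,0,-32,37,0,0],[0,0,0,-32,37,0,0],[0,0,0,-32,37,0,0],[0,0,0,-32,37,0,0],[0,0,0,-32,37,0,0]]'>/dev/null; python3 -m handwheel '[[0,0,8.3,0,0,0,0],[0,0,8.3,0,0,0,0],[0,0,8.3,0,0,0,0],[0,0,8.3,0,0,0,0],[0,0,8.3,0,0,0,0],[0,0,8.3,0,0,0,0],[0,0,8.3,0,0,0,0],[0,0,8.3,0,0,0,0]]' >/dev/null;  python3 -m handwheel '[[0,0,8.3,0,0,0,0],[0,0,8.3,0,0,0,0],[0,0,8.3,0,0,0,0],[0,0,8.3,0,0,0,0],[0,0,0,0,0,0,0]]'; python3 go.py 538 389 250 -88
```

```text
time: 3.2
eef_pos: [0.4961, 0.4149, 0.2482]
ee_rot: [1.0, 0.018, -0.0, 0.0]
ft_force: [0.0, -0.5, 0.5]
width: 0.0854
finger_force: 0.0
t 3.2 pos [496.1 414.9 248.2] phi -87.9 tilt 0.01 q [ 34. 122.] w 85.4 F [ 0.  -0.5  0.5] 0.0
tool shift [40.9 27.4 -1.8] tool z turn 0.1 rows 1.0
```

```bash
python3 -m handwheel '[[0,0,0,41,27.5,0,0],[0,0,0,0,0,0,0],[0,0,0,0,0,0,0]]'
python3 - <<'E'
from h import *
c=snap('wrist','w1'); print(observe()['eef_pos'])
im=c['pixels'][:,:,::-1]; m=cv2.inRange(cv2.cvtColor(im,cv2.COLOR_BGR2HSV),(16,40,200),(35,118,255))
for k in sorted(cv2.findContours(m,0,2)[0],key=cv2.contourArea)[::-1][:3]:
    w=np.array([onplane(c,q,.032)[:2] for q in k[:,0]])*1000; print(cv2.contourArea(k),cv2.minAreaRect(w.astype(np.float32)))
print(proj(c,[.538,.389,.032]))
E
```

```text
time: 3.5
eef_pos: [0.5389, 0.3882, 0.2481]
ee_rot: [1.0, 0.018, -0.0, -0.0]
ft_force: [-0.4, 0.1, -0.2]
width: 0.0853
finger_force: 0.0
[0.53817506 0.38873969 0.24809677]
1443.5 ((536.7928466796875, 384.695556640625), (76.59664154052734, 33.858917236328125), 5.843318462371826)
286.5 ((558.387939453125, 67.49139404296875), (11.716794967651367, 35.62626266479492), 2.1320040225982666)
200.5 ((583.678466796875, 259.6457214355469), (10.647855758666992, 22.78362464904785), 84.22040557861328)
[317.47329784 168.33581758]
```

View pics/w1.png

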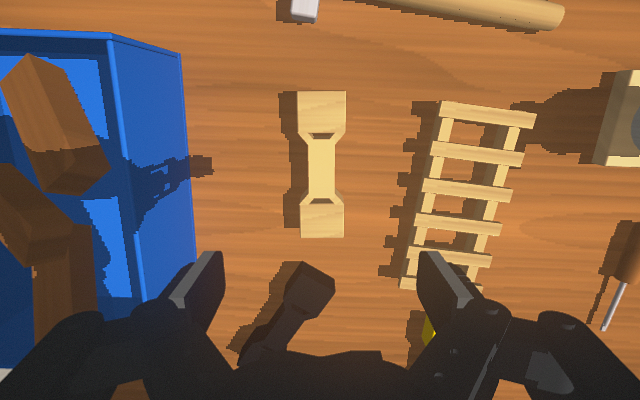

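The wrist view shows the blank centred near (321,165), with the bin and rack both clear of the fingers. I'll refine with its corners.

```bash
python3 - <<'E'
from h import *
c=snap('wrist')
P=[onplane(c,q,.032)[:2]*1000 for q in [(296,91),(346,92.5),(302,238),(344,237)]]
print(np.round(P,1),np.mean(P,0), np.degrees(np.arctan2(*((P[0]+P[1]-P[2]-P[3])[::-1]))))
for a,b in(((307.5,170),(335,170)),): print(onplane(c,a,.032)*1000,onplane(c,b,.032)*1000)
# rack corners
Q=[onplane(c,q,.03)[:2]*1000 for q in [(442,101),(536,115),(401,277),(491,294)]]
print(np.round(Q,1))
E
python3 go.py 538 387 60 -88
```

```text
[[614.6 413.5]
 [615.1 363.9]
 [456.2 404.2]
 [459.2 356.7]] [536.26009676 384.58404361] 3.010241255917596
[535.00826959 400.0239831   32.        ] [536.11742825 370.82558227  32.        ]
[[610.6 266.8]
 [600.5 169.3]
 [409.6 286.2]
 [390.7 175.7]]
t 3.6 pos [537.7 389.  248.1] phi -87.8 tilt 0.05 q [ 30. 118.] w 85.6 F [-0.3 -0.1 -0.1] 0.0
tool shift [  0.3   2.1 188.1] tool z turn 0.2 rows 4.0
```

```bash
python3 -m handwheel '[[0,0,-0.5,-1,2,45,0],[0,0,0,0,0,45,0],[0,0,0,0,0,45,0],[0,0,0,0,0,45,0],[0,0,0,0,0,25,0],[0,0,0,0,0,15,0],[0,0,0,0,0,5,0],[0,0,0,0,0,0,0]]' >/dev/null;python3 go.py 537 387 22 -87.5; python3 -m handwheel '[[0,0,0,0,0,0,1],[0,0,0,0,0,0,1],[0,0,0,0,0,0,1],[0,0,0,0,0,0,1],[0,0,0,0,0,0,1],[0,0,0,0,0,0,1],[0,0,0,0,0,0,1],[0,0,0,0,0,0,1]]'; python3 go.py 537 387 22 -87.5
```

```text
t 4.4 pos [537.4 387.5  23.7] phi -87.4 tilt 0.04 q [ 30. 117.] w 85.3 F [ 1.  -0.6  0.5] 0.0
tool shift [-0.4  0.4  1.7] tool z turn 0.1 rows 1.0
time: 5.2
eef_pos: [0.5382, 0.3874, 0.0246]
ee_rot: [1.0, 0.023, 0.001, -0.001]
ft_force: [0.7, 0.3, 6.4]
width: 0.0268
finger_force: 61.0
t 5.2 pos [538.2 387.4  24.6] phi -87.4 tilt 0.13 q [ 30. 117.] w 26.8 F [0.7 0.3 6.4] 61.006550788879395
tool shift [-1.3  0.4  2.6] tool z turn 0.1 rows 1.0
```

```bash
python3 -m handwheel '[[0,0,0,0,0,-10,1],[0,0,0,0,0,-30,1],[0,0,0,0,0,-50,1],[0,0,0,0,0,-50,1],[0,0,0,0,0,-50,1],[0,0,0,0,0,-50,1],[0,0,0,0,0,-20,1],[0,0,0,0,0,0,1]]'; python3 go.py 478 -195 280 -83.7
```

```text
time: 6.0
eef_pos: [0.5391, 0.3879, 0.289]
ee_rot: [1.0, 0.023, 0.004, -0.002]
ft_force: [-0.3, 0.3, -0.5]
width: 0.0268
finger_force: 60.2
t 6.0 pos [539.1 387.9 289. ] phi -87.4 tilt 0.52 q [ 30. 117.] w 26.8 F [-0.3  0.3 -0.5] 60.24819016456604
tool shift [-87.4 579.6   5.9] tool z turn -3.7 rows 12.0
```

```bash
python3 -m handwheel '[[0,0,0,-7,40,0,1],[0,0,0,-7,48,0,1],[0,0,0,-7,48,0,1],[0,0,0,-7,48,0,1],[0,0,0,-7,48,0,1],[0,0,0,-7,48,0,1],[0,0,0,-7,48,0,1],[0,0,0,-7,48,0,1]]'; python3 -m handwheel '[[0,0,0,-7,48,0,1],[0,0,0,-7,48,0,1],[0,0,0,-7,48,0,1],[0,0,0,-6,40,0,1],[0,0,-3.7,0,0,0,1],[0,0,0,0,0,0,1]]'; python3 go.py 478 -195 60 -83.7
```

```text
time: 6.8
eef_pos: [0.4958, 0.0072, 0.2798]
ee_rot: [1.0, 0.023, -0.003, -0.0]
ft_force: [2.2, 0.1, -1.0]
width: 0.0271
finger_force: 60.2
time: 7.4
eef_pos: [0.4776, -0.1767, 0.2798]
ee_rot: [0.999, 0.053, -0.003, -0.002]
ft_force: [-0.3, 0.2, -0.7]
width: 0.0269
finger_force: 60.3
t 7.4 pos [ 477.6 -176.7  279.8] phi -83.9 tilt 0.37 q [-28.  56.] w 26.9 F [-0.3  0.2 -0.7] 60.26258111000061
tool shift [ -0.4  19.  219.8] tool z turn -0.2 rows 5.0
```

```bash
python3 -m handwheel '[[0,0,0,0,19,0,1],[0,0,0,0,0,50,1],[0,0,0,0,0,50,1],[0,0,0,0,0,50,1],[0,0,0,0,0,40,1],[0,0,0,0,0,20,1],[0,0,0,0,0,0,1],[0,0,0,0,0,0,1]]'; python3 go.py 478 -195 47 -83.7
python3 - <<'E'
from h import *
c=snap('side'); im=c['pixels'][150:390,260:480,::-1]; cv2.imwrite('pics/s2.png',cv2.resize(im,None,fx=2.5,fy=2.5,interpolation=2)[:600])
E
```

```text
time: 8.2
eef_pos: [0.481, -0.194, 0.0724]
ee_rot: [0.998, 0.055, -0.001, -0.001]
ft_force: [1.2, -0.7, -0.8]
width: 0.0268
finger_force: 60.3
t 8.2 pos [ 481.  -194.    72.4] phi -83.7 tilt 0.15 q [-30.  54.] w 26.8 F [ 1.2 -0.7 -0.8] 60.25099039077759
tool shift [-3.   0.8 25.4] tool z turn 0.0 rows 1.0
```

View pics/s2.png

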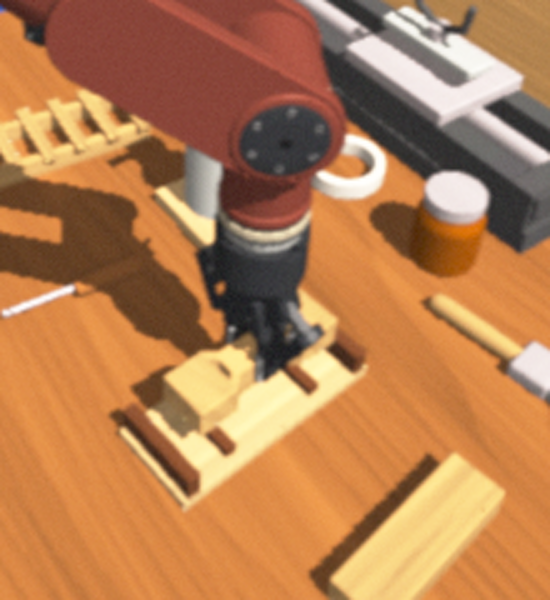

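The blank hangs over the rest between its stops, so I'll lower it.

```bash
python3 -m handwheel '[[0,0,0,-3,0,12,1],[0,0,0,0,0,8,1],[0,0,0,0,0,4,1],[0,0,0,0,0,0,1],[0,0,0,0,0,0,1]]'>/dev/null; python3 go.py 478 -195 46 -83.7;  python3 -m handwheel '[[0,0,0,0,0,1.5,1],[0,0,0,0,0,0,1],[0,0,0,0,0,0,1]]'; python3 go.py 478 -195 46 -83.7
```

```text
t 8.75 pos [ 478.8 -195.6   49.3] phi -83.7 tilt 0.01 q [-30.  54.] w 27.1 F [ 0.1  0.3 -1.5] 60.27021646499634
tool shift [-0.7 -0.7  3.3] tool z turn -0.0 rows 1.0
time: 9.05
eef_pos: [0.4789, -0.1956, 0.048]
ee_rot: [0.998, 0.055, 0.0, 0.0]
ft_force: [0.1, -0.2, -0.9]
width: 0.0268
finger_force: 60.3
t 9.05 pos [ 478.9 -195.6   48. ] phi -83.7 tilt 0.02 q [-30.  54.] w 26.8 F [ 0.1 -0.2 -0.9] 60.27015209197998
tool shift [-0.8 -0.7  2. ] tool z turn -0.0 rows 1.0
```

```bash
python3 -m handwheel '[[0,0,0,0,0,1,1],[0,0,0,0,0,0,1],[0,0,0,0,0,0.7,1],[0,0,0,0,0,0,1],[0,0,0,0,0,0,1]]'; python3 -m handwheel '[[0,0,0,0,0,0,0],[0,0,0,0,0,0,0],[0,0,0,0,0,0,0],[0,0,0,0,0,0,0],[0,0,0,0,0,0,0],[0,0,0,0,0,0,0],[0,0,0,0,0,0,0],[0,0,0,0,0,0,0]]'; python3 go.py 478 -195 280 -92
```

```text
time: 9.55
eef_pos: [0.4787, -0.1955, 0.0465]
ee_rot: [0.998, 0.055, -0.0, -0.0]
ft_force: [-2.8, 1.3, 3.8]
width: 0.027
finger_force: 60.9
time: 10.35
eef_pos: [0.4787, -0.1955, 0.0461]
ee_rot: [0.998, 0.055, 0.0, 0.0]
ft_force: [-0.8, -0.3, -0.6]
width: 0.0854
finger_force: 0.0
t 10.35 pos [ 478.7 -195.5   46.1] phi -83.7 tilt 0.0 q [-30.  54.] w 85.4 F [-0.8 -0.3 -0.6] 0.0
tool shift [  -0.7   -0.6 -233.9] tool z turn 8.3 rows 5.0
```

```bash
python3 -m handwheel '[[0,0,0,0,0,-20,0],[0,0,0,0,0,-45,0],[0,0,0,0,0,-50,0],[0,0,0,0,0,-50,0],[0,0,0,0,0,-50,0],[0,0,0,0,0,-20,0],[0,0,7.5,0,0,0,0],[0,0,0,0,0,0,0]]'>/dev/null; python3 go.py 601 27.5 280 -91.5
python3 - <<'E'
from m import *
c=snap('top')
W=((16,40,200),(35,118,255))
for r in hull(*W,(345,170,405,260),.054,False)[:3]: print(r)
cv2.imwrite('pics/t2.png',cv2.resize(im[150:260,290:420],None,fx=5,fy=5,interpolation=2))
E
```

```text
t 11.15 pos [ 479.2 -195.8  282.5] phi -91.2 tilt 0.15 q [-30.  61.] w 85.4 F [-0.   0.5 -1.1] 0.0
tool shift [ 117.1 -225.8    2.5] tool z turn 0.3 rows 5.0
(array([ 477.6, -214.7]), array([35.6, 58.2]), np.float32(6.4))
(array([ 552.5, -173.1]), array([18., 74.]), np.float32(-84.6))
(array([ 461.6, -146.6]), array([ 4.4, 11.6]), np.float32(-1.7))
```

View pics/t2.png

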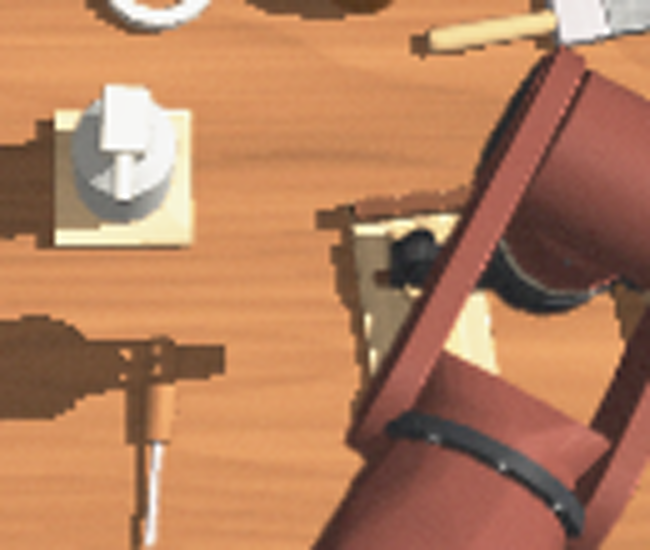

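The arm hides the rest here. The cap's top face is centred near crop (127,118) and the spout tip is at (122,195), still pointing at the robot. I'll move over to the cap and look back at the rest from there.

```bash
python3 -m handwheel '[[0,0,0,19.5,-37.6,0,0],[0,0,0,19.5,-37.6,0,0],[0,0,0,19.5,-37.6,0,0],[0,0,0,19.5,-37.6,0,0],[0,0,0,19.5,-37.6,0,0],[0,0,0,19.5,-37.6,0,0],[0,0,0,0,0,0,0],[0,0,0,0,0,0,0]]'>/dev/null; python3 go.py 601 27.5 215 -91.5
python3 - <<'E'
from m import *
W=((16,40,200),(35,118,255))
f=5;x0,y0=345,175
big=cv2.resize(im[y0:260,x0:405],None,fx=f,fy=f,interpolation=2)
s=capture('side');B=cv2.resize(s['pixels'][260:360,290:420,::-1],None,fx=3.7,fy=3.7,interpolation=2)
w=cv2.resize(capture('wrist')['pixels'][:,:,::-1],None,fx=.6,fy=.6,interpolation=3)
C=np.zeros((600,800,3),np.uint8);C[:370,:481]=B[:370];C[:425,490:790]=big;C[371:600,:384]=w[:229];cv2.imwrite('pics/c3.png',C)
E
```

```text
t 12.05 pos [599.8  28.3 279.3] phi -91.0 tilt 0.2 q [-4. 87.] w 85.5 F [-0.6  0.6  0.3] 0.0
tool shift [ 1.4  0.7 64.3] tool z turn 0.5 rows 2.0
```

View pics/c3.png

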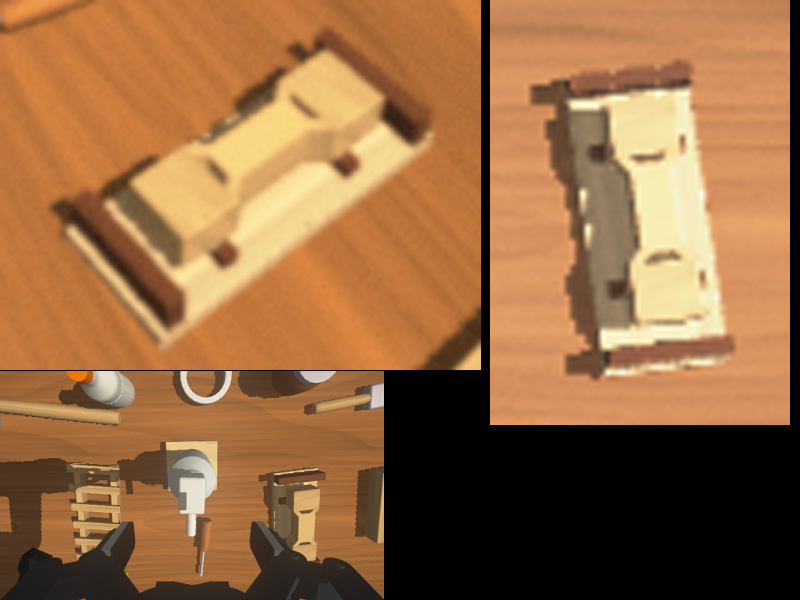

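The blank lies square between the stops with clear gaps all round. Now I'll grip the cap.

```bash
python3 -m handwheel '[[0,0,0.5,1.4,0.7,30,0],[0,0,0,0,0,30,0],[0,0,0,0,0,20,0],[0,0,0,0,0,8,0],[0,0,0,0,0,2,0],[0,0,0,0,0,0,0]]'>/dev/null; python3 go.py 601 27.5 188 -91.5;  python3 -m handwheel '[[0,0,0,0,0,0,1],[0,0,0,0,0,0,1],[0,0,0,0,0,0,1],[0,0,0,0,0,0,1],[0,0,0,0,0,0,1],[0,0,0,0,0,0,1],[0,0,0,0,0,0,1]]'; python3 go.py 601 27.5 188 -153
```

```text
t 12.8 pos [602.3  26.1 192. ] phi -91.8 tilt 0.07 q [-4. 88.] w 85.5 F [-0.5  0.9  1.1] 0.0
tool shift [-1.3 -1.4  4. ] tool z turn -0.3 rows 1.0
time: 13.5
eef_pos: [0.6022, 0.0272, 0.1917]
ee_rot: [1.0, -0.015, 0.0, -0.0]
ft_force: [-0.8, 1.7, 2.9]
width: 0.0292
finger_force: 64.5
t 13.5 pos [602.2  27.2 191.7] phi -91.7 tilt 0.07 q [-4. 88.] w 29.2 F [-0.8  1.7  2.9] 64.53946352005005
tool shift [-1.2 -0.2  3.7] tool z turn 61.3 rows 1.0
```

```bash
python3 -m handwheel '[[0,0,-7.8,0,0,0,1],[0,0,-7.8,0,0,0,1],[0,0,-7.8,0,0,0,1],[0,0,-7.8,0,0,0,1],[0,0,-7.8,0,0,0,1],[0,0,-7.8,0,0,0,1],[0,0,-7.8,0,0,0,1],[0,0,-7.8,0,0,0,1]]'; python3 -m handwheel '[[0,0,0,0,0,0,1],[0,0,0,0,0,0,1]]'; python3 go.py 602 27 180 -29
python3 - <<'E'
from h import *
c=snap('side'); t=capture('top')
A=cv2.resize(c['pixels'][140:250,280:420,::-1],None,fx=4,fy=4,interpolation=2);B=cv2.resize(t['pixels'][150:220,290:350,::-1],None,fx=3.6,fy=3.6,interpolation=2)
C=np.zeros((440,800,3),np.uint8);C[:,:560]=A;C[:252,570:786]=B;cv2.imwrite('pics/c4.png',C)
E
```

```text
time: 14.3
eef_pos: [0.6013, 0.0292, 0.1911]
ee_rot: [0.862, 0.508, 0.001, -0.002]
ft_force: [-2.4, 7.6, 3.4]
width: 0.029
finger_force: 64.6
time: 14.5
eef_pos: [0.6013, 0.0292, 0.1911]
ee_rot: [0.863, 0.505, 0.001, -0.002]
ft_force: [-2.2, 5.8, 3.5]
width: 0.0286
finger_force: 64.5
t 14.5 pos [601.3  29.2 191.1] phi -29.3 tilt 0.27 q [-4. 25.] w 28.6 F [-2.2  5.8  3.5] 64.527987241745
tool shift [-1.6  1.7 11.1] tool z turn -0.3 rows 1.0
```

View pics/c4.png

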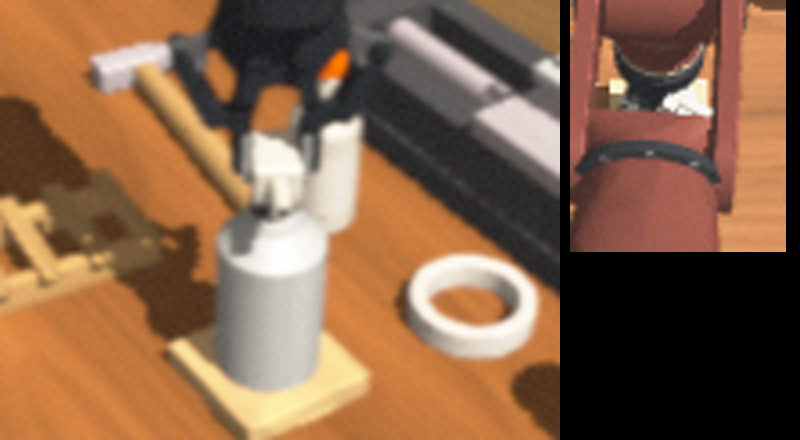

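The spout has turned with the fingers toward the rest (opening 28.6 mm, so the pads lie flat on the cap). Step 1 has held for more than 0.2 s, so I'll press with the grip on.

```bash
python3 -m handwheel '[[0,0,0,0,0,3,1],[0,0,0,0,0,3,1],[0,0,0,0,0,2,1],[0,0,0,0,0,1,1],[0,0,0,0,0,0,1],[0,0,0,0,0,0,1]]'; python3 go.py 601.3 29.2 181 -29.3
```

```text
time: 15.2
eef_pos: [0.6013, 0.0292, 0.1831]
ee_rot: [0.863, 0.505, 0.001, -0.002]
ft_force: [-3.6, 6.8, 7.4]
width: 0.0288
finger_force: 65.0
t 15.2 pos [601.3  29.2 183.1] phi -29.3 tilt 0.27 q [-4. 25.] w 28.8 F [-3.6  6.8  7.4] 65.04050016403198
tool shift [-0.  -0.   2.1] tool z turn 0.0 rows 1.0
```

```bash
python3 -m handwheel '[[0,0,0,0,0,1.5,1],[0,0,0,0,0,1,1],[0,0,0,0,0,0,1],[0,0,0,0,0,0,1]]'; python3 go.py 601.3 29.2 181 -29.3
```

```text
time: 15.6
eef_pos: [0.6013, 0.0293, 0.1822]
ee_rot: [0.863, 0.505, 0.0, -0.002]
ft_force: [-7.1, 6.5, 12.1]
width: 0.0292
finger_force: 65.9
t 15.6 pos [601.3  29.3 182.2] phi -29.3 tilt 0.27 q [-4. 25.] w 29.2 F [-7.1  6.5 12.1] 65.8937394618988
tool shift [-0.1 -0.   1.2] tool z turn 0.0 rows 1.0
```

Hard stop reached (12 N, with the descent held at 182.2 mm). I'll let the cap back up, release it and retreat.

```bash
python3 -m handwheel '[[0,0,0,0,0,-4,1],[0,0,0,0,0,-4,1],[0,0,0,0,0,-3,1],[0,0,0,0,0,0,1],[0,0,0,0,0,0,1]]'; python3 -m handwheel '[[0,0,0,0,0,0,0],[0,0,0,0,0,0,0],[0,0,0,0,0,0,0],[0,0,0,0,0,0,0],[0,0,0,0,0,0,0],[0,0,0,0,0,0,0],[0,0,0,0,0,0,0],[0,0,0,0,0,0,0]]'; python3 -m handwheel '[[0,0,0,0,0,-10,0],[0,0,0,0,0,-40,0],[0,0,0,0,0,-40,0],[0,0,8,0,0,0,0],[0,0,8,0,0,0,0],[0,0,8,0,0,0,0],[0,0,8,0,0,0,0],[0,0,8,0,0,0,0]]';  python3 -m handwheel '[[0,0,8,0,0,0,0],[0,0,6.3,0,0,0,0],[0,0,0,0,0,0,0]]'>/dev/null; python3 go.py 478.7 -195.5 280 -83.7
python3 - <<'E'
from m import *
print('white top',hull((0,0,225),(180,25,255),(295,155,335,210),.198,False)[:2])
W=((16,40,200),(35,118,255))
print('rest',hull(*W,(345,170,405,260),.054))
E
```

```text
time: 16.1
eef_pos: [0.6012, 0.0292, 0.1907]
ee_rot: [0.863, 0.505, 0.001, -0.002]
ft_force: [-2.2, 6.3, 3.9]
width: 0.0286
finger_force: 64.6
time: 16.9
eef_pos: [0.6019, 0.0268, 0.1906]
ee_rot: [0.863, 0.505, -0.0, 0.0]
ft_force: [-0.3, 0.7, 0.1]
width: 0.0853
finger_force: 0.0
time: 17.7
eef_pos: [0.602, 0.0269, 0.2816]
ee_rot: [0.984, 0.177, 0.001, 0.0]
ft_force: [-0.4, 0.1, 0.6]
width: 0.0854
finger_force: 0.0
t 18.0 pos [602.1  26.8 281.5] phi -83.6 tilt 0.06 q [-4. 79.] w 85.2 F [-0.1 -0.4  0.2] 0.0
tool shift [-147.4  207.2    1.4] tool z turn 0.1 rows 5.0
white top [(array([599.1,  13.9]), array([31.1, 55.5]), np.float32(83.7))]
rest [(array([ 473. , -188.7]), array([ 88.8, 179. ]), np.float32(5.6))]
```

```bash
python3 -m handwheel '[[0,0,0,-24.6,34.5,0,0],[0,0,0,-24.6,34.5,0,0],[0,0,0,-24.6,34.5,0,0],[0,0,0,-24.6,34.5,0,0],[0,0,0,-24.6,34.5,0,0],[0,0,0,-24.6,34.5,0,0],[0,0,0,0,0,0,0],[0,0,0,0,0,0,0]]'>/dev/null; python3 go.py 478.7 -195.5 47 -83.7
```

```text
t 18.85 pos [ 478.  -196.   281.1] phi -83.7 tilt 0.06 q [-30.  54.] w 85.5 F [-0.1  0.6 -0.2] 0.0
tool shift [  0.5  -0.4 234.1] tool z turn 0.0 rows 5.0
```

```bash
python3 -m handwheel '[[0,0,0,0.5,-0.5,45,0],[0,0,0,0,0,45,0],[0,0,0,0,0,45,0],[0,0,0,0,0,45,0],[0,0,0,0,0,30,0],[0,0,0,0,0,20,0],[0,0,0,0,0,4,0],[0,0,0,0,0,0,0]]'>/dev/null; python3 go.py 478.7 -195.5 47 -83.7; python3 -m handwheel '[[0,0,0,0,0,0,1],[0,0,0,0,0,0,1],[0,0,0,0,0,0,1],[0,0,0,0,0,0,1],[0,0,0,0,0,0,1],[0,0,0,0,0,0,1],[0,0,0,0,0,0,1],[0,0,0,0,0,0,1]]'; python3 -m handwheel '[[0,0,0,0,0,-10,1],[0,0,0,0,0,-30,1],[0,0,0,0,0,-50,1],[0,0,0,0,0,-50,1],[0,0,0,0,0,-50,1],[0,0,0,0,0,-50,1],[0,0,0,0,0,0,1],[0,0,0,0,0,0,1]]'; python3 go.py 500.5 231 280 -95.5
```

```text
t 19.65 pos [ 478.9 -193.6   46.2] phi -83.5 tilt 0.08 q [-30.  54.] w 85.5 F [-0.2  0.4  0.8] 0.0
tool shift [-0.5  1.9 -0.8] tool z turn 0.2 rows 1.0
time: 20.45
eef_pos: [0.4796, -0.1954, 0.0478]
ee_rot: [0.998, 0.056, 0.001, 0.001]
ft_force: [-0.5, 0.1, 5.4]
width: 0.0269
finger_force: 60.5
time: 21.25
eef_pos: [0.479, -0.195, 0.2883]
ee_rot: [0.998, 0.056, 0.001, 0.001]
ft_force: [0.1, 0.3, -2.2]
width: 0.027
finger_force: 59.6
t 21.25 pos [ 479.  -195.   288.3] phi -83.6 tilt 0.18 q [-30.  54.] w 27.0 F [ 0.1  0.3 -2.2] 59.649322628974915
tool shift [  68.8 -420.9    7.7] tool z turn 11.9 rows 9.0
```

```bash
python3 -m handwheel '[[0,0,0,6,-38,0,1],[0,0,0,7.7,-47,0,1],[0,0,0,7.7,-47,0,1],[0,0,0,7.7,-47,0,1],[0,0,0,7.7,-47,0,1],[0,0,0,7.7,-47,0,1],[0,0,0,7.7,-47,0,1],[0,0,0,7.7,-47,0,1]]' >/dev/null; python3 -m handwheel '[[0,0,0,7.7,-47,0,1],[0,0,6,0,0,0,1],[0,0,6,0,0,0,1],[0,0,0,0,0,0,1],[0,0,0,0,0,0,1]]'; python3 go.py 500 230.5 80 -95.5
```

```text
time: 22.55
eef_pos: [0.4984, 0.2237, 0.284]
ee_rot: [0.999, -0.048, -0.002, 0.001]
ft_force: [-0.0, -0.5, -1.6]
width: 0.0267
finger_force: 59.8
t 22.55 pos [498.4 223.7 284. ] phi -95.5 tilt 0.28 q [ 17. 112.] w 26.7 F [-0.  -0.5 -1.6] 59.801103472709656
tool shift [  1.8  -7.3 204. ] tool z turn 0.0 rows 5.0
```

```bash
python3 -m handwheel '[[0,0,0,1.5,-7,20,1],[0,0,0,0,0,45,1],[0,0,0,0,0,45,1],[0,0,0,0,0,45,1],[0,0,0,0,0,30,1],[0,0,0,0,0,20,1],[0,0,0,0,0,0,1],[0,0,0,0,0,0,1]]'>/dev/null; python3 go.py 500 230.5 55 -95.5; python3 -m handwheel '[[0,0,0,0,0,10,1],[0,0,0,0,0,6,1],[0,0,0,0,0,3,1],[0,0,0,0,0,0,1],[0,0,0,0,0,0,1]]'; python3 go.py 500 230.5 55 -95.5
```

```text
t 23.35 pos [501.7 230.5  81.3] phi -95.6 tilt 0.08 q [ 17. 113.] w 26.9 F [ 0.  -0.7 -0.8] 59.84692096710205
tool shift [-1.6  0.1 26.3] tool z turn -0.1 rows 1.0
time: 23.85
eef_pos: [0.5021, 0.2311, 0.0628]
ee_rot: [0.999, -0.049, 0.0, -0.0]
ft_force: [0.8, -0.4, -0.8]
width: 0.0267
finger_force: 59.9
t 23.85 pos [502.1 231.1  62.8] phi -95.6 tilt 0.02 q [ 17. 113.] w 26.7 F [ 0.8 -0.4 -0.8] 59.860584139823914
tool shift [-2.   0.8  7.8] tool z turn -0.1 rows 1.0
```

```bash
python3 -m handwheel '[[0,0,0,-1,0,3,1],[0,0,0,0,0,2,1],[0,0,0,0,0,1,1],[0,0,0,0,0,0,1],[0,0,0,0,0,0,1]]'; python3 -m handwheel '[[0,0,0,0,0,0.8,1],[0,0,0,0,0,0,1],[0,0,0,0,0,0,1]]'
```

```text
time: 24.35
eef_pos: [0.5009, 0.2311, 0.0566]
ee_rot: [0.999, -0.049, -0.0, 0.0]
ft_force: [-0.2, 0.7, -0.8]
width: 0.0267
finger_force: 59.9
time: 24.65
eef_pos: [0.5011, 0.2312, 0.0559]
ee_rot: [0.999, -0.049, 0.0, -0.0]
ft_force: [0.2, -0.4, -1.0]
width: 0.0271
finger_force: 59.9
```

```bash
python3 -m handwheel '[[0,0,0,0,0,0.8,1],[0,0,0,0,0,0,1],[0,0,0,0,0,0,1]]' | grep -E 'eef|ft'; python3 -m handwheel '[[0,0,0,0,0,0.8,1],[0,0,0,0,0,0,1],[0,0,0,0,0,0,1]]'| grep -E 'eef|ft'
```

```text
eef_pos: [0.5011, 0.2312, 0.0558]
ft_force: [-2.3, -0.8, 5.8]
eef_pos: [0.5011, 0.2312, 0.0558]
ft_force: [-3.9, -1.2, 9.2]
```

Contact at 55.8 mm: the blank is on the slats. I'll release and retreat straight up.

```bash
python3 -m handwheel '[[0,0,0,0,0,0,0],[0,0,0,0,0,0,0],[0,0,0,0,0,0,0],[0,0,0,0,0,0,0],[0,0,0,0,0,0,0],[0,0,0,0,0,0,0],[0,0,0,0,0,0,0],[0,0,0,0,0,0,0]]' >/dev/null; python3 -m handwheel '[[0,0,0,0,0,-20,0],[0,0,0,0,0,-40,0],[0,0,0,0,0,-50,0],[0,0,0,0,0,-50,0],[0,0,0,0,0,-50,0],[0,0,0,0,0,0,0],[0,0,0,0,0,0,0]]'
python3 - <<'E'
from h import *
# wrist + side check: light-wood region of blank against the predicted outline
a=np.radians(-5.5);R=np.array([[np.cos(a),-np.sin(a)],[np.sin(a),np.cos(a)]])
for n in('wrist','side'):
    c=capture(n);hsv=cv2.cvtColor(c['pixels'],cv2.COLOR_RGB2HSV);m=cv2.inRange(hsv,(16,40,180),(35,130,255))
    for L in (60,70,76,84,90): print(n,L,[int(m[int(round(v)),int(round(u))]>0) if 0<=u<640 and 0<=v<400 else -1 for s in(1,-1) for w in(-18,-8,0,8,18) for u,v in[proj(c,[*(np.array([.501,.231])+R@[s*L/1000,w/1000]),.062])]])
    cs=max(cv2.findContours(m,0,2)[0],key=cv2.contourArea)
E
```

```text
time: 26.75
eef_pos: [0.502, 0.2315, 0.2666]
ee_rot: [0.999, -0.049, 0.002, -0.001]
ft_force: [-0.7, 0.4, -1.0]
width: 0.0854
finger_force: 0.0
wrist 60 [1, 1, 1, 1, 1, 1, 1, 1, 1, 1]
wrist 70 [1, 1, 1, 1, 1, 1, 1, 1, 1, 1]
wrist 76 [1, 1, 1, 1, 1, 1, 1, 1, 1, 1]
wrist 84 [0, 0, 0, 0, 0, 1, 1, 1, 1, 1]
wrist 90 [1, 1, 1, 0, 0, 1, 1, 1, 1, 0]
side 60 [1, 1, 1, 1, 1, 1, 1, 1, 1, 1]
side 70 [1, 1, 1, 0, 1, 1, 1, 1, 1, 1]
side 76 [0, 0, 0, 0, 0, 1, 1, 1, 0, 1]
side 84 [0, 0, 1, 0, 0, 0, 0, 0, 0, 0]
side 90 [0, 0, 0, 0, 0, 0, 0, 0, 0, 0]
```

The wood's ends fall where predicted in both views (to within a few mm), and the gripper is clear. I'll hand in.

```bash
python3 -c "
from plant import finish_job; print(finish_job())"
```

```text
the job is handed in; nothing more can be done
None
```

The job is handed in at about 27 s, though no verdict came back: the waisted blank was sprayed on the rest with the spout turned toward it, the cap was pressed to its stop and let back up, and the blank was set down within a few mm of the rack's middle; I did not re-measure the other loose things at the end.

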